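Bin the broken measuring cylinder and ease the spring flap shut

ROBOT

A 6-joint arm with a two-finger parallel gripper is mounted at the origin on the work surface. World frame = base frame: x ahead of the robot, y to its left, z up, the work surface at z = 0. Lengths are in mm, angles in rad, forces in N, time in s.
With the tool pointing down it reaches from about 325 to 875 mm from the base axis. Payload 4.4 kg.
Tool frame: the origin (TCP) lies on the centre line of the jaws, within the pads' length; the fingertips stand ahead of it and the grasp point (between the pads) lies 6 mm ahead of it (ctrl.tcp_to_tips is the z of the fingertips in the tool frame, in mm); z points along the fingers, y is the line along which they close (so a half turn about z gives the same grasp; the last joint's range is limited). The gripper opens to 85 mm and grips with 20 to 120 N. Pads are 22 mm wide; open, the fingers measure 114 mm over their backs; the gripper's body (76 mm by 85 mm) begins 54 mm behind the grasp point. The pads swing forward as they close: fully open they stand 13 mm farther back than shut.
Start: joints at [-1.312, 0.207, 1.542, -0, 1.393, -0.15], TCP at [229.083, -527.398, 256.282] pointing down, gripper open.
Joint ranges: [-2.73, 2.73], [-0.86, 2.22], [0.23, 2.46], [-1.11, 4.25], [0.08, 2.63], [-2.82, 2.82]. Speed limits (rad/s): [2.79, 2.79, 3.14, 3.14, 3.14, 3.14].

INTERFACE

Orientations are given as a 3x3 rotation matrix whose columns are the frame's x, y, z axes.
In Python, from plant import ctrl, sensors, optics gives the robot as it stands. Calls block until the motion is done:
- ctrl.move_ptp(position, orientation): joint-space move of the TCP to a pose.
- ctrl.move_l(position, rot=None, vel=150, threshold=None): straight line of the TCP; rot=None keeps the orientation; vel is the mean speed in mm/s. With threshold (N) it stops when the force on the tool has changed by that much, and returns True; else False.
- ctrl.set_joints(angles): joint-space move.
- ctrl.gripper_to(opening, force=None): finger opening in mm; force is the grip in N (None keeps the last); returns when the fingers have stopped.
- ctrl.hold(seconds).
- ctrl.solve_ik(position, orientation): joint angles nearest the present ones, or None.
- sensors.read_state(): the state.
- optics.grab_frame(name): name is "scene" or "top" or "wrist"; returns (picture, depth): 420x560x3 uint8, red, green, blue; 420x560 float32, mm along the optical axis (not along the pixel's ray), 0 where there is no reading.
- optics.camera_params(name): a dict with "mtx" (3x3 intrinsics, pixels), "k1" (the pictures are not rectified: a ray, as slopes to the right and down, at radius r is drawn at 1 + k1 r^2 times it, then the intrinsics apply), "R" (3x3) and "t" (3): a world point X has camera coordinates R X + t; the wrist camera has in their place "T_tool_cam" (4x4, takes a point from camera to tool coordinates, whose origin is the TCP and whose axes are the flange's). Camera axes: x right, y down, z forward; pixel columns grow to the right and rows downward; lengths in mm; the calibration is good to about 2 mm. A picture is of the moment at which its call begins: read the wrist's pose just before it. camera_params takes no time and is no camera call.
A pose or a line that the arm cannot do raises ctrl.MotionError and nothing moves.
- ctrl.finish_job(): hands the job in; it is judged then, once.
The state is a dict: "t": time; "q": joint angles; "qvel": joint speeds; "tau": joint torques, N m; "eef_pos": TCP position; "eef_rot": TCP orientation; "force": force on the tool from outside, world axes, zero at the start; "wrist_torque": the same for the moment, N m; "grip_width": finger opening in mm; "grasp_force": force on a finger pad.
Only numpy, scipy, OpenCV 4.12 (cv2) and the standard library are available. Lean on these libraries where they do the work, as an engineer would, in place of code of your own. Each camera call takes 0.05 s, during which the arm holds its last target. There are 200 camera calls.

TASK

A measuring cylinder has snapped and its stump, the short one with the jagged top, is still standing on the bench. Open the spring flap of the yellow broken-glass bin until it stays open by itself, lower the stump into the bin rather than letting it drop in, let go of it, then ease the flap all the way shut against its spring without letting it slam. Leave everything else on the bench standing where it is.

Things in the scene. Friction and masses are not known exactly. Their poses are not given: they have to be found in the camera images.
- bin: Yellow open-topped steel box fixed to the bench: 150 mm deep (its x), 200 mm wide (its y), 140 mm high, walls and floor 4 mm, mouth 142 x 192 mm. Red flap hinged along the top of its far (+x) wall. Origin: centre of the underside, on the bench. x points from the front (bar side) to the hinge side, z up; turned about z. Cradle, lugs and (on +y) the spring strut stand out up to 30 mm at the sides.
- flap_hinge (a point): Middle of the flap's hinge line, 142 mm above the bench, directly over the bin's far wall (75 mm from the bin's middle). The hinge line runs along the bin's y.
- flap_bar (a point): Middle of the flap's round steel pull bar: 10 mm thick, 90 mm long, parallel to the hinge, 190 mm from the hinge line in the flap's plane, carried by 8 mm arms at its two ends. Open gap of 38 mm (80 mm wide) between the bar's axis and the flap's 4 mm thick front edge. Shut: 142 mm above the bench, 40 mm in front of the bin. Open: topmost part, 329 mm above the bench.
- flap (a joint): Flap angle, rad: 0 = shut and level; grows as the bar is lifted up and over towards the hinge; 1.75 = open on its stop, just past upright. Flap 0.4 kg, over-centre spring: below about 1.34 it is pulled shut (about 3.3 N at the bar when nearly shut; let go, it slams); above, the spring carries it to the stop and holds it (about 1.5 N at the bar pulls it off). It has hardly any damping.
- stump: The broken measuring cylinder, standing upright on the bench: clear glass tube 28 mm in diameter with white graduation rings on a blue hexagonal foot 64 mm across and 16 mm high; the sound tube ends 104 mm above the foot's underside, with jagged splinters up to 120 mm. About 0.11 kg. Origin: centre of the foot's underside; z up along the tube.
- stump_mid (a point): Point on the stump's axis, 55 mm above the foot's underside.
- cylinder: Sound measuring cylinder, upright: like the stump (28 mm tube, blue foot 64 mm) but 165 mm tall with a blue collar near the top. Origin: centre of the foot's underside. Leave alone.
- flask: Clear conical flask, upright, base 83 mm, neck 37 mm, 137 mm tall. Origin: centre of the underside. Leave alone.
- beaker: Clear glass beaker, 70 mm in diameter, 92 mm tall. Origin: centre of the underside. Leave alone.
- reactor1: Round stainless steel pressure vessel, 66 mm in diameter, 114 mm tall. Origin: centre of the underside. Leave alone.
- reactor2: A second vessel like reactor1. Leave alone.
- liner1: White plastic liner jar with cap, 51 mm in diameter, 78 mm tall. Origin: centre of the underside. Leave alone.
- liner2: A second jar like liner1. Leave alone.

How it is judged (in metres and radians):
On the way, in this order (a step that is already met when the one before it is completed fails the run):
1. the flap has been opened past its dead centre and stands open by itself, not held (value of joint flap above 1.5 rad and contact force between the fingers and flap below 0.05 N), for 0.2 s.
2. the broken stump is down in the bin and let go, the flap still open (x of stump_mid in the frame of bin between -0.073 and 0.073 m and y of stump_mid in the frame of bin between -0.098 and 0.098 m and z of stump_mid in the frame of bin below 0.075 m and linear speed of stump below 0.05 m/s and contact force between the fingers and stump below 0.05 N and value of joint flap above 1.3 rad), for 0.2 s.
At the end, for the whole second after the job is handed in: The flap is shut (within 0.03 rad), and the broken stump rests inside the bin on its floor, standing or lying (value of joint flap below 0.03 rad and x of stump_mid in the frame of bin between -0.073 and 0.073 m and y of stump_mid in the frame of bin between -0.098 and 0.098 m and z of stump_mid in the frame of bin below 0.075 m and linear speed of stump below 0.05 m/s); the robot touches nothing.
It fails at once if the flap slams: it swings shut faster than 2.5 rad/s (about 0.5 m/s at the bar), as it does when let go more than about 10 mm above shut (velocity of joint flap below -2.5 rad/s).
It fails at once if the broken stump is dropped: it falls free for more than about 40 mm (0.9 m/s) (linear speed of stump above 0.9 m/s and contact force between stump and anything else below 0.01 N).
It fails at once if other glassware is shifted by more than 40 mm or tipped over (distance of any of cylinder, flask, beaker from where it was at the start of the episode above 0.04 m or angle between any of cylinder, flask, beaker's own z axis and vertical above 0.4 rad).
It fails at once if a steel vessel or a white liner jar is shifted by more than 40 mm or tipped over (distance of any of reactor1, reactor2, liner1, liner2 from where it was at the start of the episode above 0.04 m or angle between any of reactor1, reactor2, liner1, liner2's own z axis and vertical above 0.4 rad).
It also fails if it takes over 72 s, if anything falls off the work surface, if the arm or the gripper's body presses on something with over 40 N, if the wrist force passes 120 N, or if a joint passes its speed limit or range.

## Working session

There is one attempt and no reset: what is moved stays moved. The work goes in short steps, each a Python script; the robot and the scene stay as the last script left them, time stands still between calls to the robot, and variables do not carry over. Pictures are saved under pics/ and viewed, at most 10 in all, crops included, and the job is handed in when it is done.

```bash
ls; mkdir -p pics; python3 - <<'E'
from plant import ctrl,sensors,optics
import cv2,numpy as np
for n in("scene","top"):
    p,d=optics.grab_frame(n); cv2.imwrite(f"pics/{n}0.png",p[:,:,::-1]); np.save(f"pics/{n}0.npy",d)
    c=optics.camera_params(n); print(n,c)
print(optics.camera_params("wrist"),ctrl.tcp_to_tips,sensors.read_state()["t"])
E
```

```text
pics
scene {'mtx': array([[486.91357261,   0.        , 283.07958071],
       [  0.        , 486.91357261, 204.47826087],
       [  0.        ,   0.        ,   1.        ]]), 'k1': -0.17706685302978856, 'R': array([[ 0.47708637,  0.87884439,  0.00459686],
       [ 0.46121549, -0.2459146 , -0.85252934],
       [-0.7481102 ,  0.40885027, -0.52265915]]), 't': array([-314.70506364, -147.27199365, 1849.1332605 ])}
top {'mtx': array([[471.90918705,   0.        , 280.99837731],
       [  0.        , 471.90918705, 208.16410137],
       [  0.        ,   0.        ,   1.        ]]), 'k1': -0.10376748490070088, 'R': array([[-0.02928655, -0.99945373,  0.01531442],
       [-0.99072193,  0.02698973, -0.13319762],
       [ 0.13271152, -0.01907323, -0.99097117]]), 't': array([  40.71387101,  599.71457294, 1401.58495461])}
{'mtx': array([[299.47208348,   0.        , 282.49129373],
       [  0.        , 299.47208348, 212.40222652],
       [  0.        ,   0.        ,   1.        ]]), 'k1': 0.012776880555785294, 'T_tool_cam': array([[ 7.24599685e-04, -9.48665376e-01, -3.16280698e-01,
         8.07143491e+01],
       [ 9.99998941e-01,  1.08667137e-03, -9.68407463e-04,
        -5.66657146e-01],
       [ 1.26238781e-03, -3.16279661e-01,  9.48665158e-01,
        -1.18230144e+02],
       [ 0.00000000e+00,  0.00000000e+00,  0.00000000e+00,
         1.00000000e+00]])} 25.0 0.1
```

View pics/scene0.png

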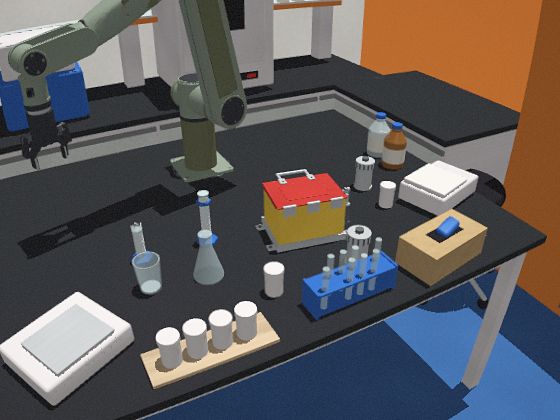

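View pics/top0.png

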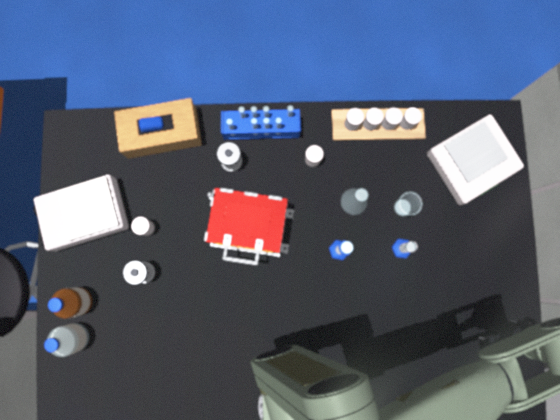

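The bin is at about (248,225) in the top view, with its bar towards the robot at (241,262). The stump's blue foot is at (402,248), in front of the beaker at (408,205). The sound cylinder's foot is at (340,250).

```bash
cat > h.py <<'E'
import numpy as np,cv2
from plant import ctrl,sensors,optics
def rays(c,uv):
    K=c["mtx"];k=c["k1"]; m=(np.asarray(uv,float).reshape(-1,2)-K[:2,2])/[K[0,0],K[1,1]]
    s=m.copy()
    for _ in range(20): s=m/(1+k*(s**2).sum(1,keepdims=True))
    return np.c_[s,np.ones(len(s))]
def on_z(c,uv,z):   # fixed camera pixel -> world on plane z
    r=rays(c,uv)@c["R"]; o=-c["R"].T@c["t"]
    return o+r*((z-o[2])/r[:,2])[:,None]
def wd(c,uv,d): return (rays(c,uv)*np.asarray(d).reshape(-1,1)-c["t"])@c["R"]
def wristcam(s):   # world->camera R,t for the wrist
    c=dict(optics.camera_params("wrist")); T=np.eye(4); T[:3,:3]=s["eef_rot"];T[:3,3]=s["eef_pos"]
    M=np.linalg.inv(T@c["T_tool_cam"]); c["R"]=M[:3,:3];c["t"]=M[:3,3]; return c
def tool(a,z=(0,0,-1)):  # tool z direction; closing line y at heading a made perpendicular to z
    z=np.array(z,float);z/=np.linalg.norm(z); y=np.array([np.cos(a),np.sin(a),0.]);y-=z*(y@z);y/=np.linalg.norm(y)
    return np.c_[np.cross(y,z),y,z]
E
python3 - <<'E'
from h import *
np.set_printoptions(precision=1,suppress=True)
c=optics.camera_params("top"); p=cv2.imread("pics/top0.png"); d=np.load("pics/top0.npy")
hsv=cv2.cvtColor(p,cv2.COLOR_BGR2HSV); H,S,V=[hsv[...,i].astype(int) for i in range(3)]
def get(m,box):
    x0,y0,x1,y1=box; vv,uu=np.where(m[y0:y1,x0:x1]); return np.c_[uu+x0,vv+y0]
uv=get(((H<6)|(H>174))&(S>150)&(V>80),(190,170,310,280))
P=wd(c,uv,d[uv[:,1],uv[:,0]]); print("red z",np.percentile(P[:,2],[5,50,95]))
Q=on_z(c,uv,144)[:,:2].astype(np.float32); print(len(Q),cv2.minAreaRect(Q),"\n",cv2.boxPoints(cv2.minAreaRect(Q)))
for n,b in(("cyl",(322,232,365,268)),("stump",(385,232,425,268))):
    uv=get((H>100)&(H<130)&(S>140)&(V>60),b); P=wd(c,uv,d[uv[:,1],uv[:,0]])
    print(n,len(uv),uv.mean(0),np.percentile(P[:,2],[5,50,95]),np.median(P,0),cv2.minAreaRect(on_z(c,uv,14)[:,:2].astype(np.float32)))
for n,u,z in(("flask",(354,203),30),("flaskneck",(361,196),137),("beaker top",(404,208),92),("beaker far",(413,203),10),("barL",(224,260),142),("barR",(257,263),142),("liner",(314,155),78),("r1",(230,151),114)): print(n,on_z(c,[u],z))
cv2.imwrite("pics/crop.png",cv2.resize(p[165:280,185:440],None,fx=3.1,fy=3.1,interpolation=cv2.INTER_CUBIC))
E
```

```text
red z [139.9 145.  149.7]
3588 ((556.612060546875, 123.90010070800781), (212.23167419433594, 156.51820373535156), 79.97900390625) 
 [[461.1  33. ]
 [615.2   5.8]
 [652.1 214.8]
 [498.  242. ]]
cyl 182 [336.2 250.3] [ -0.2  11.9 133.9] [ 463.7 -140.8   11.9] ((469.4042053222656, -146.6091766357422), (62.70564651489258, 50.2476692199707), 12.497842788696289)
stump 180 [399.1 248.5] [-0.7 10.7 18.1] [ 466.5 -337.6   10.7] ((468.5345153808594, -343.26580810546875), (64.28374481201172, 51.418922424316406), 5.466885089874268)
flask [[ 611.9 -202.8   30. ]]
flaskneck [[ 616.6 -205.2  137. ]]
beaker top [[ 584.2 -341.2   92. ]]
beaker far [[ 609.7 -394.7   10. ]]
barL [[445.  189.4 142. ]]
barR [[434.2  97.3 142. ]]
liner [[755.1 -80.2  78. ]]
r1 [[764.7 170.4 114. ]]
```

View pics/crop.png

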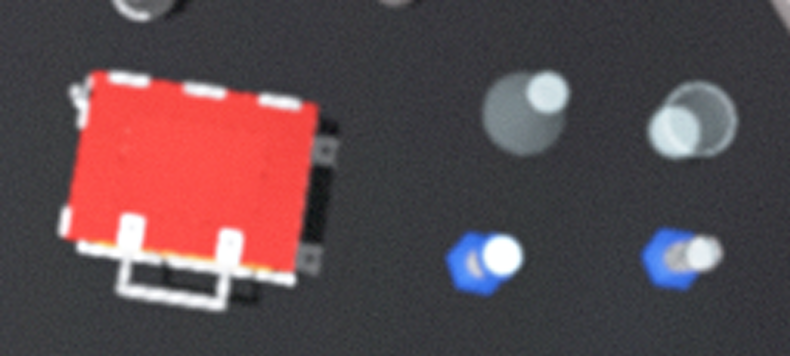

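The crop shows the pull bar's axis from (122,290) to (221,303) in crop pixels and the hinge edge from (95,75) to (315,105). That gives a yaw of about -9.5°. I'll check the bar from near with the wrist camera.

```bash
python3 - <<'E'
from h import *
np.set_printoptions(precision=2,suppress=True)
a=-0.168
for b in(a,a+np.pi):
  for P in([440,143,136],[440,143,290],[627,111,335],[556,124,120]): print(b,P,ctrl.solve_ik(P,tool(b)))
for b in(np.pi/2,-np.pi/2): print(ctrl.solve_ik([468,-343,80],tool(b)))
q=[ctrl.solve_ik([440,143,270],tool(b)) for b in(a,a+np.pi)]
i=min((k for k in(0,1) if q[k] is not None),key=lambda k:abs(q[k][5])); print("use",i)
ctrl.move_ptp([440,143,270],tool([a,a+np.pi][i]))
s=sensors.read_state(); p,d=optics.grab_frame("wrist"); cv2.imwrite("pics/w1.png",p[:,:,::-1]); np.save("pics/w1.npy",d)
import pickle; pickle.dump(s,open("pics/w1.pkl","wb")); print(s["t"],s["q"],s["force"],s["grip_width"])
E
```

```text
-0.168 [440, 143, 136] [ 0.13  0.11  1.93 -0.    1.11  0.29]
-0.168 [440, 143, 290] [ 0.13 -0.06  1.76 -0.    1.45  0.29]
-0.168 [627, 111, 335] [ 0.04  0.29  1.28 -0.    1.57  0.21]
-0.168 [556, 124, 120] [ 0.07  0.34  1.67 -0.    1.13  0.24]
2.973592653589793 [440, 143, 136] None
2.973592653589793 [440, 143, 290] None
2.973592653589793 [627, 111, 335] None
2.973592653589793 [556, 124, 120] None
[-0.78  0.42  1.67 -0.    1.06 -2.35]
[-0.78  0.42  1.67 -0.    1.06  0.79]
use 0
2.5917 [ 0.13 -0.05  1.79 -0.    1.4   0.29] [-0.26  0.56 -0.14] 85.53349680192605
```

View pics/w1.png

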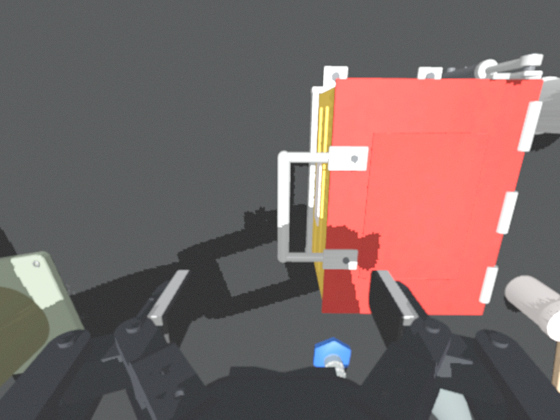

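The wrist view shows the bar from (285,157) to (282,257), the hinge knuckles at (530,127), (508,212) and (489,285), and the front flap edge at about x=332.

```bash
python3 - <<'E'
from h import *
import pickle
np.set_printoptions(precision=1,suppress=True)
s=pickle.load(open("pics/w1.pkl","rb")); c=wristcam(s); p=cv2.imread("pics/w1.png"); d=np.load("pics/w1.npy")
B=on_z(c,[(285,157),(282.5,257)],145); print("bar",B,B.mean(0),np.linalg.norm(B[1]-B[0]))
uv=[]
for v in range(168,248,4):   # bar centreline by bright run
    g=p[v,270:300].max(1).astype(int); k=np.where(g>110)[0]
    if len(k): uv.append((270+(k.min()+k.max())/2,v))
L=on_z(c,uv,144); vx,vy,x0,y0=cv2.fitLine(L[:,:2].astype(np.float32),cv2.DIST_HUBER,0,.01,.01).ravel(); print("bar line heading",np.degrees(np.arctan2(vy,vx)),x0,y0)
print("depth z bar",np.median(wd(c,uv,[d[v,int(round(u))] for u,v in uv]),0))
Hh=on_z(c,[(530,127),(508,212),(489,285)],146); print("hinge",Hh)
F=on_z(c,[(335,81),(323,312)],144);print("edge",F)
E
```

```text
bar [[449.5 189.2 145. ]
 [432.5 101.4 145. ]] [441.  145.3 145. ] 89.37502193491584
bar line heading 79.73061 441.9852 154.27875
depth z bar [441.1 149.5 147.3]
hinge [[639.5 180.  146. ]
 [627.6 111.9 146. ]
 [615.1  42.3 146. ]]
edge [[495.6 238.4 144. ]
 [461.1  36.5 144. ]]
```

```bash
cat >> h.py <<'E'
A=-0.176; U=np.array([np.cos(A),np.sin(A),0]); HINGE=np.array([627.5,111.7,142.]); BIN=HINGE-75*U-[0,0,142]
def bar(th,off=6): return HINGE-190*np.cos(th)*U+np.array([0,0,190*np.sin(th)+off])
def arc(t0,t1,n,vel=100,lim=45):
    for th in np.linspace(t0,t1,n+1)[1:]:
        ctrl.move_l(bar(th),vel=vel); s=sensors.read_state()
        print("%.2f t%.2f"%(th,s["t"]),s["force"].round(1),"w%.1f g%.0f"%(s["grip_width"],s["grasp_force"]))
        if np.linalg.norm(s["force"])>lim: print("STOP"); return False
    return True
E
python3 - <<'E'
from h import *
ctrl.gripper_to(28,force=30)
ctrl.move_l(bar(0)+[0,0,60],tool(A))
print("hit",ctrl.move_l(bar(0),vel=80,threshold=10)); s=sensors.read_state(); print(s["eef_pos"],s["force"],s["grip_width"])
ctrl.gripper_to(0,force=30); s=sensors.read_state(); print(s["t"],s["force"],s["grip_width"],s["grasp_force"])
if 7<s["grip_width"]<13: arc(0,0.3,3,60)
E
```

```text
hit False
[440.972707   145.0435051  148.49493475] [-0.36176681 -0.12597227  0.30035339] 28.41706816301195
4.9833 [ 0.74251802 -0.23647649  1.13976352] 8.816929232050729 29.21375423669815
0.10 t5.45 [ 6.1  0.2 -4.9] w8.7 g29
0.20 t5.92 [ 5.8 -0.2 -4.7] w9.0 g29
0.30 t6.38 [ 6.4  0.3 -6.2] w8.6 g29
```

```bash
python3 - <<'E'
from h import *
if arc(0.3,1.74,10,110):
    p,d=optics.grab_frame("scene"); cv2.imwrite("pics/s2.png",cv2.resize(p[100:320,150:430],None,fx=2,fy=2)[:,:,::-1])
E
```

```text
0.44 t6.78 [ 3.7  1.6 -5.4] w8.8 g29
0.59 t7.18 [-1.   2.5 -3.3] w8.9 g29
0.73 t7.58 [-7.1  1.3  2.2] w8.9 g29
0.88 t7.98 [-8.5  1.8  7.6] w9.1 g30
1.02 t8.38 [-7.3  1.5 10. ] w8.9 g31
1.16 t8.78 [-6.1  1.1 10.4] w8.8 g31
1.31 t9.18 [-3.5  0.4  7.8] w8.7 g31
1.45 t9.58 [-1.2 -0.2  5.4] w8.7 g32
1.60 t9.98 [-0.2 -0.3  4.9] w8.7 g32
1.74 t10.38 [ 1.1 -0.1  4.9] w9.0 g32
```

View pics/s2.png

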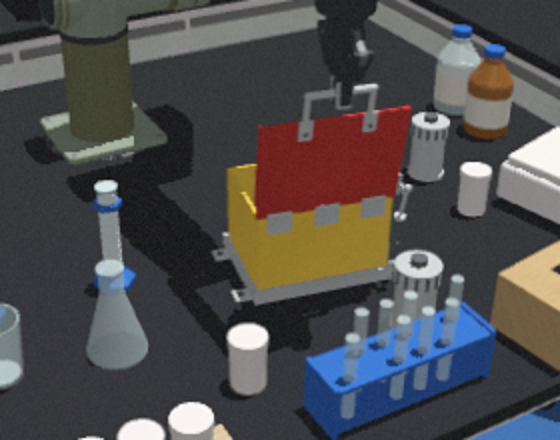

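The flap stands open, with its bar in the jaws at (343,95) in this view. I'll release it, retreat upward and look at the stump from near.

```bash
python3 - <<'E'
from h import *
import pickle
ctrl.gripper_to(34); ctrl.hold(.3)
s=sensors.read_state(); print(s["force"],s["t"])
ctrl.move_l(bar(1.74)+[0,0,70],vel=150); ctrl.gripper_to(85)
ctrl.move_ptp([468,-343,250],tool(-.6)); s=sensors.read_state()
p,d=optics.grab_frame("wrist"); cv2.imwrite("pics/w2.png",p[:,:,::-1]); np.save("pics/w2.npy",d); pickle.dump(s,open("pics/w2.pkl","wb")); print(s["t"],s["eef_pos"])
p,d=optics.grab_frame("top"); cv2.imwrite("pics/t2.png",p[:,:,::-1])
E
```

```text
[-1.25141791 -0.29998616 -0.50634362] 11.1
14.125 [ 468.88568143 -342.51742302  250.55644934]
```

View pics/w2.png

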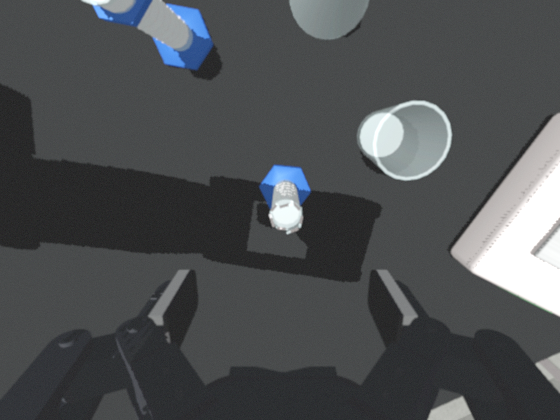

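In the wrist view the stump's hexagonal foot is centred at about (285,188) and its tube top at about (286,216). The beaker, at (405,140), is clear of the fingers.

```bash
python3 - <<'E'
from h import *
import pickle
np.set_printoptions(precision=1,suppress=True)
c=wristcam(pickle.load(open("pics/w2.pkl","rb")))
print(on_z(c,[(285,188)],14),on_z(c,[(286,216)],104),on_z(c,[(405,140)],92))
E
```

```text
[[ 467.5 -348.4   14. ]] [[ 465.  -352.6  104. ]] [[ 591.7 -356.4   92. ]]
```

```bash
python3 - <<'E'
from h import *
print("hit",ctrl.move_l([467,-348,90],vel=120,threshold=10))
ctrl.gripper_to(20,force=35); s=sensors.read_state(); print(s["t"],s["force"],s["grip_width"],s["grasp_force"])
if 24<s["grip_width"]<32:
    ctrl.move_l([467,-348,290],vel=120)
    s=sensors.read_state(); print(s["t"],s["force"],s["grip_width"],s["grasp_force"])
    P=BIN-20*np.array([-U[1],U[0],0])-6*U   # slightly to -y, away from the hinge
    ctrl.move_ptp([P[0]-30,P[1]-10,310],tool(A))
    ctrl.move_l([P[0],P[1],290],vel=120); s=sensors.read_state(); print(s["t"],s["eef_pos"],s["force"],s["grip_width"],s["grasp_force"])
    p,d=optics.grab_frame("scene"); cv2.imwrite("pics/s3.png",cv2.resize(p[50:300,150:430],None,fx=2,fy=2)[:,:,::-1])
E
```

```text
hit False
16.2667 [0.09487697 0.941611   0.29434424] 26.842520413015826 36.04307949542999
18.0833 [ 0.15629631 -0.04466014 -1.07622927] 27.150915590724964 35.97173631191254
20.1833 [544.11658894 105.55035698 289.44309263] [ 0.28191372 -0.19410394 -1.430855  ] 26.803019612325908 35.87564706802368
```

View pics/s3.png

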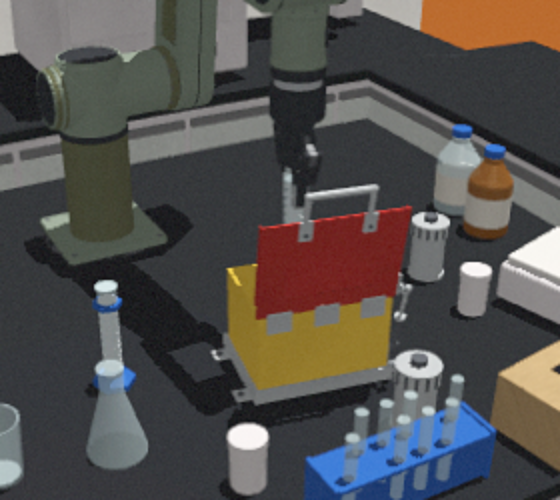

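The stump hangs upright in the jaws at (288,200) over the bin, and the flap is open. I'll lower it until it touches the floor.

```bash
python3 - <<'E'
from h import *
x,y=sensors.read_state()["eef_pos"][:2]
ctrl.move_l([x,y,110],vel=120)
print("hit",ctrl.move_l([x,y,91],vel=30,threshold=4)); s=sensors.read_state(); print(s["t"],s["eef_pos"],s["force"])
ctrl.gripper_to(55); ctrl.hold(.4); s=sensors.read_state(); print(s["force"],s["grip_width"])
ctrl.move_l([x,y,330],vel=150); s=sensors.read_state(); print(s["t"],s["force"])
p,d=optics.grab_frame("wrist"); cv2.imwrite("pics/w4.png",p[:,:,::-1])
E
```

```text
hit True
22.4167 [544.35242031 105.56622969  93.86701001] [1.29321469 0.23928663 3.24787837]
[0.13951748 0.62985956 0.31545786] 54.86066574089941
24.925 [-0.10478067 -0.58751609  0.50878604]
```

View pics/w4.png

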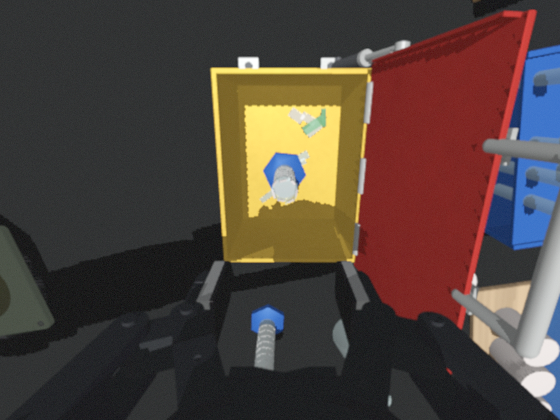

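The stump stands free on the bin floor at (285,175). Next I'll regrip the bar from above and ease the flap shut.

```bash
python3 - <<'E'
from h import *
x,y=sensors.read_state()["eef_pos"][:2]
ctrl.move_l([x,y,410]); ctrl.gripper_to(34,force=35)
ctrl.move_l(bar(1.75)+[0,0,75])
print("hit",ctrl.move_l(bar(1.75),vel=80,threshold=10)); s=sensors.read_state(); print(s["eef_pos"],bar(1.75))
ctrl.gripper_to(0,force=35); s=sensors.read_state(); print(s["t"],s["force"],s["grip_width"],s["grasp_force"])
if 7<s["grip_width"]<12: arc(1.75,.3,10,90)
E
```

```text
hit False
[661.27072874 105.77528881 335.91307995] [660.84357493 105.7701766  334.95732991]
28.35 [ 0.89199152 -0.01315519  1.09919167] 8.614941320265894 34.08845901489258
1.60 t28.81 [2. 0. 6.] w8.8 g35
1.46 t29.27 [0.7 1.2 4.8] w8.4 g36
1.31 t29.73 [0.4 1.8 2.7] w8.8 g36
1.17 t30.18 [ 0.9  2.7 -0.1] w8.5 g36
1.02 t30.64 [-0.7  3.7 -0. ] w8.8 g36
0.88 t31.10 [ 0.6  4.3 -0.4] w8.6 g36
0.74 t31.56 [ 0.5  5.6 -1.3] w8.3 g35
0.59 t32.02 [ 2.1  5.  -2.4] w8.3 g36
0.45 t32.48 [ 3.2  4.6 -2.8] w8.9 g35
0.30 t32.93 [ 4.   3.8 -3.8] w8.8 g35
```

```bash
python3 - <<'E'
from h import *
arc(.3,-.02,5,40)
print("press",ctrl.move_l(bar(-.05),vel=15,threshold=10)); s=sensors.read_state(); print(s["eef_pos"],s["force"])
p,d=optics.grab_frame("scene"); cv2.imwrite("pics/s5.png",cv2.resize(p[130:300,200:400],None,fx=3,fy=3)[:,:,::-1])
E
```

```text
0.24 t33.38 [ 5.4  3.  -4.2] w8.3 g35
0.17 t33.83 [ 5.5  3.3 -3.2] w8.5 g35
0.11 t34.28 [ 5.8  3.  -2.6] w8.7 g35
0.04 t34.73 [ 6.3  2.1 -3.4] w9.0 g34
-0.02 t35.18 [-9.3 -2.1 36.1] w8.6 g38
press True
[441.36636041 144.75117142 149.75637272] [-2.49299406 -0.79205477  8.28761801]
```

View pics/s5.png

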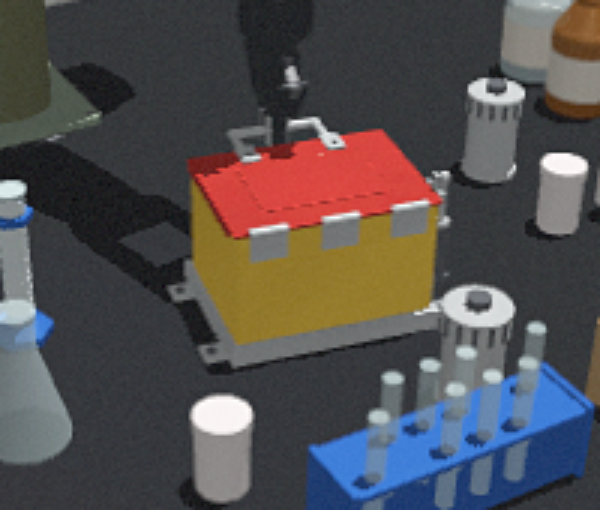

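The flap lies level on the bin and is still pressed down with about 8 N. I'll release the bar and retreat.

```bash
python3 - <<'E'
from h import *
ctrl.gripper_to(28); ctrl.hold(.3); s=sensors.read_state(); print(s["force"],s["grip_width"])
print("hit",ctrl.move_l(bar(0)+[0,0,150],vel=80,threshold=10)); s=sensors.read_state(); print(s["t"],s["eef_pos"],s["force"])
p,d=optics.grab_frame("wrist"); cv2.imwrite("pics/w6.png",p[:,:,::-1])
c=wristcam(s); Z=[np.median(d[v-3:v+4,u-3:u+4]) for u,v in((350,120),(350,200))]; print(wd(c,[(350,120),(350,200)],Z))
E
```

```text
[ 0.3224653  -0.05542686  0.23151725] 27.906604608191138
hit False
38.0667 [440.17122731 144.91888889 297.46587089] [ 0.12736841  0.45308564 -0.6987231 ]
[[510.24576147 209.32137321 144.72903318]
 [502.85548272 137.67920377 144.62636349]]
```

View pics/w6.png

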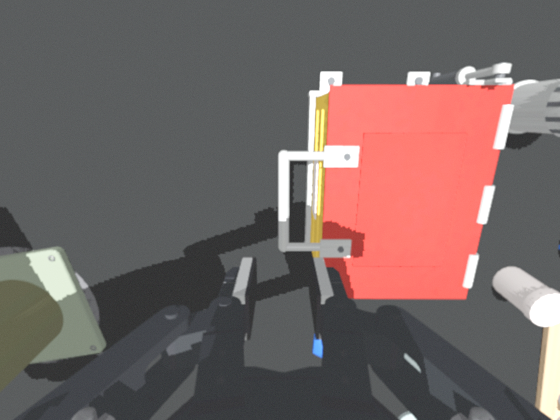

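The flap is shut and level, with its bar at (284,200) and its surface at z ≈ 144.7 mm. The gripper is clear of it, so I'll hand in.

```bash
python3 -c "
from h import *
print(ctrl.finish_job())"
```

```text
the job is handed in; nothing more can be done
None
```

I opened the flap until it stayed open by itself, lowered the stump to stand on the bin floor and let go of it, then eased the flap shut and handed the job in at about 38 s; the hand-in did not report a verdict.

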